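Load two vials into a spring-loaded vial magazine

TASK

Load the two large glass vials into the spring-loaded vial magazine, one after the other: stand each on the metal plate in front of the mouth and push it in until it snaps past the two sprung lips and is held behind them, upright, then let go. How deep the lips sit is not known exactly, so feel for the snap and stop soon after it, because pressing on once the magazine is full squeezes the glass vials against each other. Leave the small vial, the dish and the roll of tape alone.

Things in the scene. Friction and masses are not known exactly. Their poses are not given: they have to be found in the camera images.
- magazine: fixed bare-metal base plate of the vial magazine, 155 long (x from -70 to +85 mm), 70 wide (y), 4 thick; origin on its centre line at its underside, z up, +x = loading direction, from the open landing through the mouth into the channel. The head (lips, guides, channel with spring carrier) is clamped on it, centred on y = 0, up to 9.5 mm forward or back of its middle place
- landing (a point): point on the upper face of the base plate (4 mm above the worktop) on the centre line, 45 mm in front of the magazine's origin: a vial stood here is clear of the guides. Same axes as the magazine
- lips_mean (a point): mean place of the line between the two lips: above the plate's origin, 22 up. The real line lies up to 9.5 mm before or behind it along x (not measured). Lips: two upright sprung steel rollers, 6 diameter, 34 high, 17 apart, in black housings 38 high overall. Two guides, 6 above the plate, reach 23 out in front of the lips and narrow from about 48 to 28 apart
- channel (a point): point on the plate's top, 40 mm behind the plate's origin, in the 26.6 wide channel (walls 40 high). The lips resist by up to 10 N from when the vial's centre is 10 mm before their line; 0 to 3 mm past it the vial jumps in off the pusher (force falls to about 0) and rests 10 mm behind it. The damped white carrier pushes back with 0.4 to 1.3 N. Room for two vials and 2 mm more, then a hard end
- vial_a_mid (a point): centre of one large glass vial with black screw cap, 24 to 25 in diameter, 49 high, 20 to 35 g, at first standing on the worktop; the point is half-way up, 24.5 mm above its foot, z along its axis
- vial_b_mid (a point): centre of the other large vial, of the same size and shape; half-way up, 24.5 mm above its foot, z along its axis
- small_vial_mid (a point): centre of a smaller vial, 20 in diameter and 41 high, that does not belong in the magazine; half-way up, 20.5 mm above its foot
- dish: flat clear dish, 60 in diameter, 14 high, lying on the worktop; origin at the centre of its underside
- tape: roll of tape lying flat, 81 in diameter, 19 high; origin at the centre of its underside

How it is judged:
On the way, in this order (a step that is already met when the one before it is completed fails the run):
1. one of the two large vials is in the mouth of the magazine past the lips, upright, and not touched by the robot, while the other is not in yet (((x of vial_a_mid in the frame of magazine above 0 m and y of vial_a_mid in the frame of magazine between -0.005 and 0.005 m and z of vial_a_mid in the frame of magazine between 0.0245 and 0.0325 m and angle between vial_a_mid's own z axis and vertical below 0.15 rad and contact force between the fingers and vial_a below 0.1 N and not (x of vial_b_mid in the frame of magazine above 0 m and y of vial_b_mid in the frame of magazine between -0.005 and 0.005 m and z of vial_b_mid in the frame of magazine between 0.0245 and 0.0325 m and angle between vial_b_mid's own z axis and vertical below 0.15 rad)) or (x of vial_b_mid in the frame of magazine above 0 m and y of vial_b_mid in the frame of magazine between -0.005 and 0.005 m and z of vial_b_mid in the frame of magazine between 0.0245 and 0.0325 m and angle between vial_b_mid's own z axis and vertical below 0.15 rad and contact force between the fingers and vial_b below 0.1 N and not (x of vial_a_mid in the frame of magazine above 0 m and y of vial_a_mid in the frame of magazine between -0.005 and 0.005 m and z of vial_a_mid in the frame of magazine between 0.0245 and 0.0325 m and angle between vial_a_mid's own z axis and vertical below 0.15 rad)))), for 0.2 s.
2. the second large vial has followed it, so that both are in, and the fingers touch neither (((x of vial_a_mid in the frame of magazine above 0.0215 m and y of vial_a_mid in the frame of magazine between -0.005 and 0.005 m and z of vial_a_mid in the frame of magazine between 0.0245 and 0.0325 m and angle between each of vial_a_mid, vial_b_mid's own z axis and vertical below 0.15 rad and x of vial_b_mid in the frame of magazine above 0 m and y of vial_b_mid in the frame of magazine between -0.005 and 0.005 m and z of vial_b_mid in the frame of magazine between 0.0245 and 0.0325 m) or (x of vial_b_mid in the frame of magazine above 0.0215 m and y of vial_b_mid in the frame of magazine between -0.005 and 0.005 m and z of vial_b_mid in the frame of magazine between 0.0245 and 0.0325 m and angle between each of vial_b_mid, vial_a_mid's own z axis and vertical below 0.15 rad and x of vial_a_mid in the frame of magazine above 0 m and y of vial_a_mid in the frame of magazine between -0.005 and 0.005 m and z of vial_a_mid in the frame of magazine between 0.0245 and 0.0325 m)) and contact force between the fingers and vial_a below 0.1 N and contact force between the fingers and vial_b below 0.1 N), for 0.2 s.
At the end, for the whole second after the job is handed in: both large vials stand upright (within 0.15 rad) on the magazine's base plate, at rest, on its centre line (within 5 mm), one behind the other and caught behind the lips: the inner one's centre more than 21.5 mm beyond the plate's origin along +x, the outer one's beyond 0 (((x of vial_a_mid in the frame of magazine above 0.0215 m and y of vial_a_mid in the frame of magazine between -0.005 and 0.005 m and z of vial_a_mid in the frame of magazine between 0.0245 and 0.0325 m and angle between each of vial_a_mid, vial_b_mid's own z axis and vertical below 0.15 rad and x of vial_b_mid in the frame of magazine above 0 m and y of vial_b_mid in the frame of magazine between -0.005 and 0.005 m and z of vial_b_mid in the frame of magazine between 0.0245 and 0.0325 m) or (x of vial_b_mid in the frame of magazine above 0.0215 m and y of vial_b_mid in the frame of magazine between -0.005 and 0.005 m and z of vial_b_mid in the frame of magazine between 0.0245 and 0.0325 m and angle between each of vial_b_mid, vial_a_mid's own z axis and vertical below 0.15 rad and x of vial_a_mid in the frame of magazine above 0 m and y of vial_a_mid in the frame of magazine between -0.005 and 0.005 m and z of vial_a_mid in the frame of magazine between 0.0245 and 0.0325 m)) and linear speed of each of vial_a, vial_b below 0.02 m/s); the robot touches nothing.
It fails at once if the two large vials are squeezed against each other with more than 12 N (contact force between vial_a and vial_b above 12 N).
It fails at once if a large vial is tipped by more than 0.6 rad (angle between any of vial_a_mid, vial_b_mid's own z axis and vertical above 0.6 rad).
It fails at once if the small vial, the dish or the tape is moved by more than 25 mm (distance of any of small_vial_mid, dish, tape from where it was at the start of the episode above 0.025 m).
It also fails if it takes over 72 s, if anything falls off the work surface, if the arm or the gripper's body presses on something with over 40 N, if the wrist force passes 120 N, or if a joint passes its speed limit or range.

ROBOT

A 6-joint arm with a two-finger parallel gripper is mounted at the origin on a cart in front of the work surface, level with it; the furniture and walls round the work are solid. World frame = base frame: x ahead of the robot, y to its left, z up, the work surface at z = 0. Lengths are in m, angles in rad, forces in N, time in s.
With the tool pointing down it reaches from about 0.4 to 0.825 m from the base axis. Payload 7 kg.
Tool frame: the origin (TCP) lies on the centre line of the jaws, within the pads' length; the fingertips stand 22 mm ahead of it and the grasp point (between the pads) lies 3 mm ahead of it; z points along the fingers, y is the direction in which the jaws open and shut (so a half turn about z gives the same grasp; the last joint's range is limited). The gripper opens to 88 mm and grips with 3 to 60 N. Pads are 19 mm wide; open, the fingers measure 130 mm over their backs; the gripper's body (78 mm by 193 mm) begins 47 mm behind the grasp point.
Start: joints at [1.402, 0.359, 0.012, 0, -1.224, -0.288], TCP at [0.298, 0.606, 0.249] pointing down, gripper open.
Joint ranges: [-3.07, 3.07], [-1.43, 2.12], [-1.02, 1.25], [-3.03, 1.67], [-3.05, -0], [-3.03, 3.03]. Speed limits (rad/s): [2.39, 2.39, 3.01, 3.14, 3.14, 3.14].

INTERFACE

Orientations are given as [roll, pitch, yaw] about the fixed x, y, z axes, in that order (R = Rz(yaw) Ry(pitch) Rx(roll)).
In Python, from station import arm gives the robot as it stands. The module is installed in compiled form; this text tells all that it offers.
- The arm moves only by the tool arm_command, never from a script. Its argument "motion" is a list of rows, each a list of 3 entries, a list of its own where there are three numbers: the shift along the tool's x, y, z in mm, then the turn, a rotation vector about the tool's x, y, z in degrees, then the opening, from 0 (shut) to 1 (fully open). In form: [[[tx, ty, tz], [wx, wy, wz], grip], ...]. A call has 1 to 20 rows; each row shifts and turns the commanded pose from where the row before left it, along the tool's axes as they then stand; what a row does not reach is not made up. A row lasts 1/12 s, in which the tool goes at most 41.7 mm and 7.16 degrees, less where a joint would pass 70% of its speed; a pose out of reach is approached as far as the arm can. A call is refused whole if a number of a shift passes 41.7 or a number of a turn 7.16, either way. A call with a gripper value outside its range is refused whole. The fingers move at their own pace and stop on an object; "newtons" is the grip in N (left out, the last holds). Time passes only in rows, so rows that do not move let the fingers close. It gives the time, the measured TCP pose, the force and the opening at its end, in the units of the state.
- arm.get_state(): the state, without advancing time (a new reading comes with each control period).
- arm.grab_frame(name): name is "side" or "top"; returns the picture (384x512x3 uint8, red, green, blue); there is no depth.
- arm.camera_info(name): a dict with "fov_y" (degrees; the focal length in pixels is half the picture's height over the tangent of half this angle, whatever the lens; pixels are square), "cx", "cy" (the principal point, pixels), "k1" (the pictures are not rectified: a ray, as slopes to the right and down, at radius r is drawn at 1 + k1 r^2 times it, then the intrinsics apply), "view" (4x4, takes a point from world to camera coordinates). Camera axes: x right, y down, z forward; pixel columns grow to the right and rows downward; lengths in m; the calibration is good to about 2 mm. A picture is of the moment at which its call begins. camera_info takes no time and is no camera call.
- arm.job_done(): hands the job in, once; it reports no verdict.
The state is a dict: "t": time; "q": joint angles; "qd": joint speeds; "joint_efforts": joint torques, N m; "eef_pos": TCP position; "ee_rot": TCP orientation; "force": force on the tool from outside, world axes, zero at the start; "moment": the same for the moment, N m; "width": finger opening in m.
Only numpy, scipy, OpenCV 4.12 (cv2) and the standard library are available. Lean on these libraries where they do the work, as an engineer would, in place of code of your own. Each camera call takes 0.05 s, during which the arm holds its last target. There are 200 camera calls.

## Working session

There is one attempt and no reset: what is moved stays moved. The work goes in short steps, Python scripts to look and compute and a tool call to move; the robot and the scene stay as the last step left them, time stands still between calls to the robot, and variables do not carry over. Pictures are saved under pics/ and viewed, on a budget of 10 in all, crops included, one or two more only if the job needs it, and the job is handed in when it is done.

Besides the shell and the picture viewer there is one more tool, called after "Call:" by a JSON object that holds its "op" and its "data". arm_command: Moves the arm, as the interface text tells. Its arguments: {"type":"object","properties":{"motion":{"type":"array","items":{"type":"array"}},"newtons":{"type":"number"}},"required":["motion"]}

```bash
mkdir -p pics; cat > h.py <<'E'
from station import arm
import numpy as np, cv2
def snap(n,f):
    im=arm.grab_frame(n); cv2.imwrite('pics/'+f,im[:,:,::-1]); return im
def K(n):
    c=arm.camera_info(n); f=192/np.tan(np.radians(c['fov_y'])/2); return c,f
def pix2w(n,u,v,z):
    c,f=K(n); d=np.array([(u-c['cx'])/f,(v-c['cy'])/f]); s=d.copy()
    for _ in range(30): s=d/(1+c['k1']*(s@s))
    V=np.array(c['view']); R,t=V[:3,:3],V[:3,3]; o=-R.T@t; r=R.T@np.array([*s,1]); return o+r*(z-o[2])/r[2]
def w2pix(n,p):
    c,f=K(n); V=np.array(c['view']); q=V[:3,:3]@np.array(p)+V[:3,3]; s=q[:2]/q[2]; s=s*(1+c['k1']*(s@s)); return s*f+[c['cx'],c['cy']]
E
python3 - <<'E'
from h import *
for n in('top','side'):
    snap(n,n+'0.png'); c=arm.camera_info(n); print(n,c, 'pos',-np.array(c['view'])[:3,:3].T@np.array(c['view'])[:3,3])
s=arm.get_state(); print(s['t'],s['eef_pos'],s['ee_rot'],s['force'],s['width'])
E
```

```text
top {'fov_y': 57.71660420176195, 'cx': 252.80040100844383, 'cy': 194.14479504852926, 'k1': 0.020997691714361964, 'view': array([[ 0.01592062, -0.99981811,  0.01050126,  0.05231545],
       [-0.99176479, -0.01712547, -0.12692252,  0.51848709],
       [ 0.12707927, -0.00839409, -0.99185704,  0.83148658],
       [ 0.        ,  0.        ,  0.        ,  1.        ]])} pos [0.40771964 0.06816485 0.88997414]
side {'fov_y': 46.765293726199204, 'cx': 256.13890318396955, 'cy': 190.5642891892843, 'k1': -0.10233326669956683, 'view': array([[-0.97961195, -0.19987626, -0.02024622,  0.50545921],
       [-0.05144281,  0.34698346, -0.93645935,  0.03567041],
       [ 0.1942011 , -0.91632525, -0.35019134,  1.00479829],
       [ 0.        ,  0.        ,  0.        ,  1.        ]])} pos [0.30185594 1.0093743  0.39550919]
0.1 [0.29755738 0.60540688 0.24769741] [ 3.14004106e+00 -1.51210675e-04 -4.56891488e-01] [-0.64542115  0.22992931  1.15626914] 0.08757574906947838
```

View pics/top0.png

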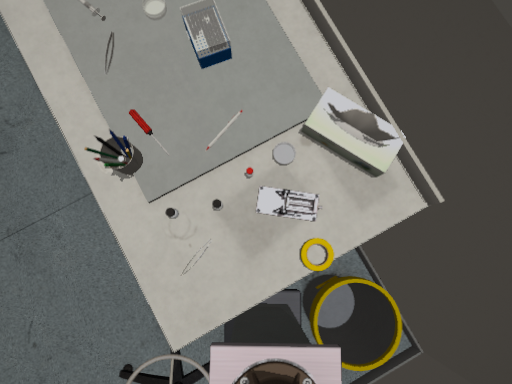

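View pics/side0.png

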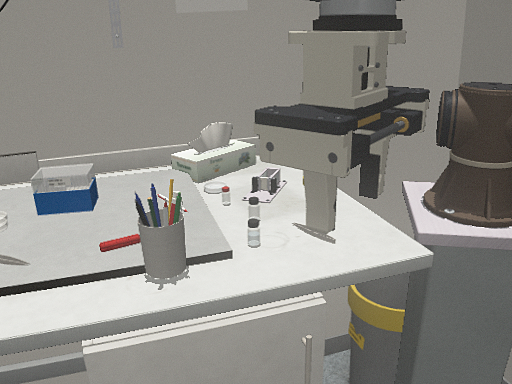

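```bash
python3 - <<'E'
import cv2
a=cv2.imread('pics/top0.png')[140:280,150:345]; cv2.imwrite('pics/c0.png',cv2.resize(a,None,fx=4.1,fy=4.1,interpolation=cv2.INTER_CUBIC)[:,:800])
E
```

```text
(no output)
```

View pics/c0.png

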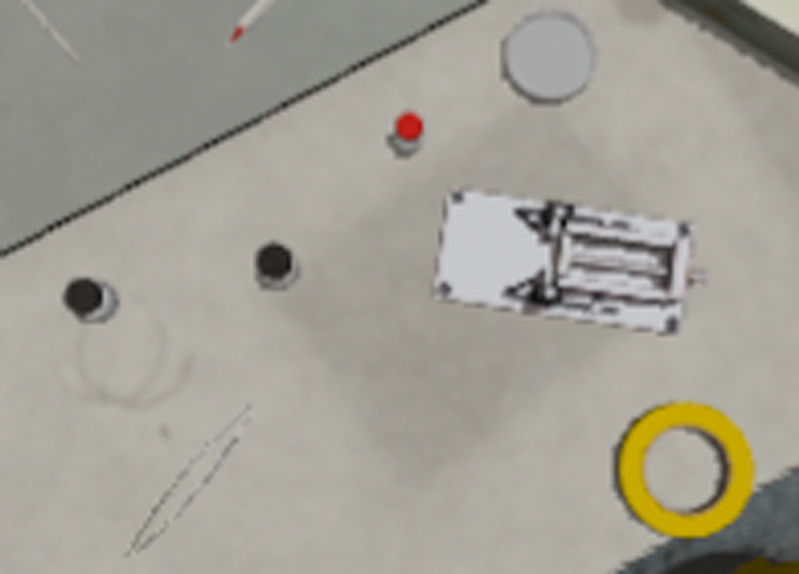

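```bash
python3 - <<'E'
from h import *
g=lambda x,y,z:pix2w('top',150+x/4.1-.4,140+y/4.1-.4,z)
C=[g(*p,.004) for p in((448,187),(692,222),(678,334),(437,297))]
print(np.round(C,4)); C=np.array(C)
d=(C[1]+C[2]-C[0]-C[3])/2; L=np.linalg.norm(d); d/=L; print('L',L,'W',np.linalg.norm(C[0]-C[3]),np.linalg.norm(C[1]-C[2]),'yaw',np.degrees(np.arctan2(d[1],d[0])))
m=C.mean(0); o=m-d*.0075; print('origin',o,'landing',o-d*.045)
for p in((275,262,.049),(84,297,.049),(408,127,.041),(549,57,.014),(686,470,.019)): print(g(*p))
# lips: housings top z .042
for p in ((562,208,.042),(545,292,.042)):
  q=g(*p); print('lip',q,(q-o)@d)
E
```

```text
[[ 0.5447  0.0454  0.004 ]
 [ 0.5252 -0.1077  0.004 ]
 [ 0.455  -0.0984  0.004 ]
 [ 0.4754  0.0513  0.004 ]]
L 0.15272110133481487 W 0.06948772086913443 0.07078106609946372 yaw -97.5135619933013
origin [ 0.50105071 -0.01989908  0.004     ] landing [0.50693495 0.02471454 0.004     ]
[0.49111026 0.14817674 0.049     ]
[0.46857916 0.25956944 0.049     ]
[0.5751999  0.07105461 0.041     ]
[ 0.62679213 -0.01660558  0.014     ]
[ 0.37258413 -0.09977716  0.019     ]
lip [ 0.5272555  -0.02215753  0.042     ] -0.0011875012505202696
lip [ 0.47659374 -0.01220876  0.042     ] -0.004426274447089314
```

Call:
{"op": "arm_command", "data": {"motion": [[[0,0,0],[0,0,7.13],1],[[0,0,0],[0,0,7.13],1],[[0,0,0],[0,0,7.13],1],[[0,0,0],[0,0,7.13],1],[[0,0,0],[0,0,7.13],1],[[0,0,0],[0,0,7.13],1],[[0,0,0],[0,0,7.13],1],[[0,0,0],[0,0,7.13],1],[[0,0,0],[0,0,7.13],1],[[0,0,0],[0,0,7.13],1],[[0,0,0],[0,0,0],1]], "newtons": 10}}

```text
t: 1.02
eef_pos: [0.2976, 0.6055, 0.248]
ee_rot: [3.141, -0.001, -1.707]
force: [0.6, -0.9, -0.4]
width: 0.0879
```

Call:
{"op": "arm_command", "data": {"motion": [[[25,-15,0],[0,0,0],1],[[25,-15,0],[0,0,0],1],[[25,-15,0],[0,0,0],1],[[25,-15,0],[0,0,0],1],[[25,-15,0],[0,0,0],1],[[25,-15,0],[0,0,0],1],[[25,-15,0],[0,0,0],1],[[25,-15,0],[0,0,0],1],[[25,-15,0],[0,0,0],1],[[25,-15,0],[0,0,0],1],[[25,-15,0],[0,0,0],1],[[25,-15,0],[0,0,0],1],[[25,-15,0],[0,0,0],1],[[25,-15,0],[0,0,0],1],[[25,-15,0],[0,0,0],1],[[25,-15,0],[0,0,0],1],[[10,-5,0],[0,0,0],1],[[0,0,0],[0,0,0],1],[[0,0,0],[0,0,0],1]]}}

```text
t: 2.6
eef_pos: [0.4874, 0.1669, 0.2485]
ee_rot: [3.141, 0.0, -1.7]
force: [0.3, 0.2, -0.6]
width: 0.0875
```

```bash
python3 - <<'E'
from h import *
for p in((.491,.148),(.4686,.2596)): print([w2pix('side',(*p,z)).round(1) for z in(0,.049)])
o=np.array([.501,-.0199,.004]); d=np.array([-.131,-.991,0]); l=np.array([.991,-.131,0])
a=cv2.imread('pics/side0.png')[150:260,190:300]; a=cv2.resize(a,None,fx=5.4,fy=5.4,interpolation=cv2.INTER_CUBIC)
for x in(-.07,.085):
  for y in(-.035,.035):
    q=(w2pix('side',o+d*x+l*y)-[190,150]+.5)*5.4; cv2.circle(a,tuple(int(v) for v in q),3,(0,0,255),1)
for p in((.491,.148),(.4686,.2596)):
  for z in(0,.049):
    q=(w2pix('side',(*p,z))-[190,150]+.5)*5.4; cv2.circle(a,tuple(int(v) for v in q),3,(0,255,0),1)
cv2.imwrite('pics/c1.png',a)
E
```

```text
[array([253.8, 219. ]), array([253.3, 198. ])]
[array([253.3, 243.1]), array([252.7, 220. ])]
```

View pics/c1.png

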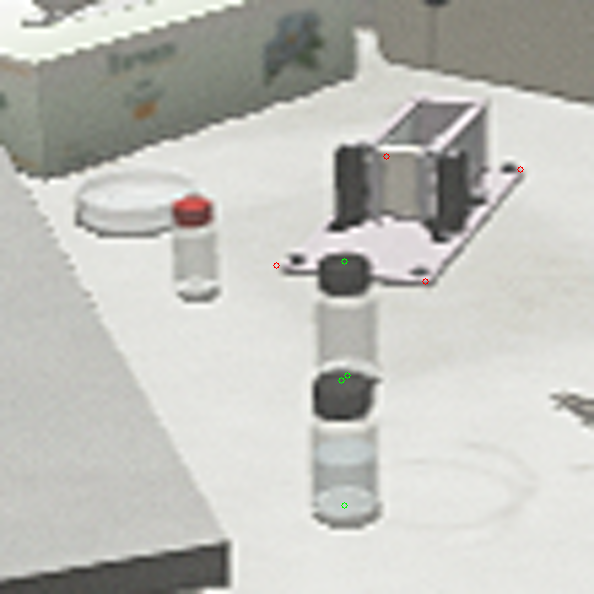

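Call:
{"op": "arm_command", "data": {"motion": [[[9,-3,10],[0,0,0],1],[[9,-3,20],[0,0,0],1],[[0,0,30],[0,0,0],1],[[0,0,30],[0,0,0],1],[[0,0,30],[0,0,0],1],[[0,0,30],[0,0,0],1],[[0,0,28],[0,0,0],1],[[0,0,20],[0,0,0],1],[[0,0,13],[0,0,0],1],[[0,0,7],[0,0,0],1],[[0,0,0],[0,0,0],1],[[0,0,0],[0,0,0],0.2],[[0,0,0],[0,0,0],0.1],[[0,0,0],[0,0,0],0.1],[[0,0,0],[0,0,0],0.1],[[0,0,0],[0,0,0],0.1],[[0,0,0],[0,0,0],0.1],[[0,0,0],[0,0,0],0.1]], "newtons": 8}}

```text
t: 4.1
eef_pos: [0.491, 0.1488, 0.0309]
ee_rot: [-3.141, 0.0, -1.701]
force: [0.1, 0.5, -0.1]
width: 0.0464
```

Call:
{"op": "arm_command", "data": {"motion": [[[0,0,0],[0,0,0],0.1],[[0,0,0],[0,0,0],0.1],[[0,0,0],[0,0,0],0.1],[[0,0,0],[0,0,0],0.1],[[0,0,0],[0,0,0],0.1],[[0,0,0],[0,0,0],0.1],[[0,0,0],[0,0,0],0.1],[[0,0,0],[0,0,0],0.1]]}}

```text
t: 4.77
eef_pos: [0.4909, 0.1487, 0.0305]
ee_rot: [3.142, -0.0, -1.701]
force: [-0.8, 0.1, 1.1]
width: 0.024
```

Call:
{"op": "arm_command", "data": {"motion": [[[0,0,-6],[0,0,0],0.1],[[0,0,-10],[0,0,0],0.1],[[8,-2,-4],[0,0,0],0.1],[[12,-3,0],[0,0,0],0.1],[[16,-4,0],[0,0,0],0.1],[[16,-4,0],[0,0,0],0.1],[[16,-4,0],[0,0,0],0.1],[[16,-5,0],[0,0,0],0.1],[[16,-4,0],[0,0,0],0.1],[[12,-3,0],[0,0,0],0.1],[[8,-3,0],[0,0,0],0.1],[[0,0,0],[0,0,0],0.1],[[0,0,0],[0,0,0],0.1]]}}

```text
t: 5.85
eef_pos: [0.5072, 0.025, 0.0506]
ee_rot: [-3.141, 0.0, -1.703]
force: [-0.0, -0.2, -1.2]
width: 0.0241
```

```bash
python3 - <<'E'
from h import *
a=snap('top','t1.png')[150:230,210:330,::-1]; b=snap('side','s1.png')[150:260,190:300,::-1]
r=lambda a:cv2.resize(a,None,fx=5,fy=5,interpolation=cv2.INTER_CUBIC)
a=r(a);b=r(b); c=np.zeros((550,600,3),np.uint8); c[:400]=a; cv2.imwrite('pics/c2.png',b)
s=arm.get_state(); print(s['eef_pos'],s['width'])
E
```

```text
[0.50714904 0.02580982 0.05060839] 0.024556133493215507
```

View pics/c2.png

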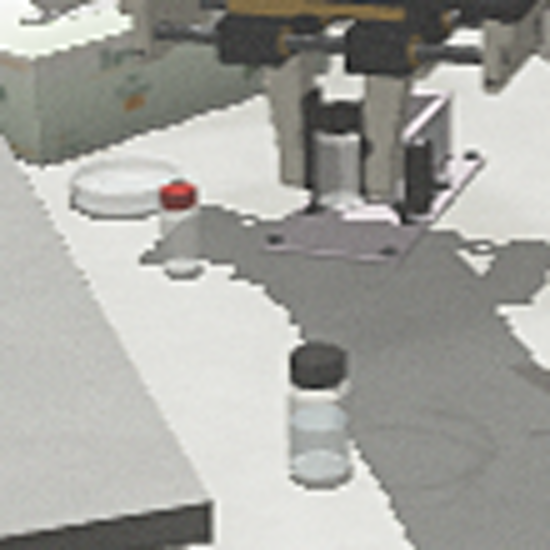

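Call:
{"op": "arm_command", "data": {"motion": [[[0,0,5],[0,0,0],0.1],[[0,0,6],[0,0,0],0.1],[[0,0,3],[0,0,0],0.1],[[0,0,2],[0,0,0],0.1],[[0,0,0],[0,0,0],0.1],[[0,0,0],[0,0,0],0.37],[[0,0,0],[0,0,0],0.37],[[0,0,0],[0,0,0],0.37],[[0,0,0],[0,0,0],0.37],[[-3,0,0],[0,0,0],0.37],[[-6,0,0],[0,0,0],0.37],[[-12,0,0],[0,0,0],0.37],[[-14,0,0],[0,0,0],0.37],[[-12,0,0],[0,0,0],0.2],[[-8,0,0],[0,0,0],0],[[0,0,0],[0,0,0],0],[[0,0,0],[0,0,0],0]]}}

```text
t: 7.37
eef_pos: [0.5141, 0.081, 0.0345]
ee_rot: [3.141, -0.0, -1.7]
force: [-0.6, -0.1, 0.4]
width: 0.0112
```

Call:
{"op": "arm_command", "data": {"motion": [[[0,0,0],[0,0,0],0],[[0,0,0],[0,0,0],0],[[0,0,0],[0,0,0],0],[[0,0,0],[0,0,-6.92],0],[[0,0,0],[0,0,-6.92],0],[[0,0,0],[0,0,-6.92],0],[[0,0,0],[0,0,-6.92],0],[[0,0,0],[0,0,-6.92],0],[[0,0,0],[0,0,-6.92],0],[[0,0,0],[0,0,-6.92],0],[[0,0,0],[0,0,-6.92],0],[[0,0,0],[0,0,-6.92],0],[[0,0,0],[0,0,-6.92],0],[[0,0,0],[0,0,-6.92],0],[[0,0,0],[0,0,-6.92],0],[[0,0,0],[0,0,-6.92],0],[[0,0,0],[0,0,0],0],[[0,0,0],[0,0,0],0]]}}

```text
t: 8.87
eef_pos: [0.5142, 0.0798, 0.0346]
ee_rot: [-3.142, -0.0, -0.135]
force: [-0.6, -0.9, 0.3]
width: 0.0007
```

```bash
python3 - <<'E'
from h import *
a=snap('top','t2.png')[150:230,210:330,::-1]; b=snap('side','s2.png')[155:235,210:310,::-1]
r=lambda a:cv2.resize(a,(600,int(600*a.shape[0]/a.shape[1])),interpolation=cv2.INTER_CUBIC)
c=np.vstack([r(a)[50:250],r(b)[:400]]); cv2.imwrite('pics/c3.png',c)
s=arm.get_state(); print(s['t'],s['eef_pos'],s['ee_rot'],s['width'],s['force'])
o=np.array([.501,-.0199,.004]); d=np.array([-.131,-.991,0]);l=np.array([.991,-.131,0])
p=s['eef_pos']-o; print('mag',p@d,p@l)
E
```

```text
8.9667 [0.51419516 0.07993626 0.03458566] [-3.14157922e+00  1.64458111e-05 -1.35298474e-01] 0.000624726367948809 [ 0.20663696 -0.19143874 -0.15549685]
mag -0.10066629683630486 -2.146197932515294e-06
```

View pics/c3.png

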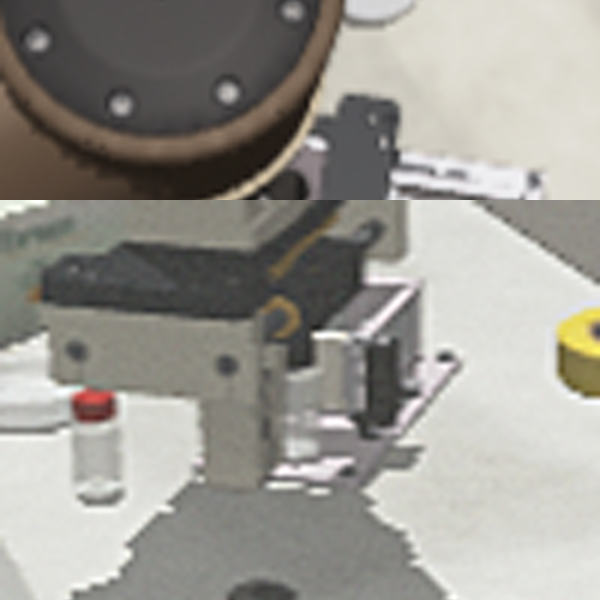

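Call:
{"op": "arm_command", "data": {"motion": [[[0,4,0],[0,0,0],0],[[0,4,0],[0,0,0],0],[[0,4,0],[0,0,0],0],[[0,3,0],[0,0,0],0],[[0,2,0],[0,0,0],0],[[0,2,0],[0,0,0],0],[[0,2,0],[0,0,0],0],[[0,2,0],[0,0,0],0],[[0,2,0],[0,0,0],0],[[0,2,0],[0,0,0],0],[[0,2,0],[0,0,0],0],[[0,2,0],[0,0,0],0],[[0,2,0],[0,0,0],0],[[0,2,0],[0,0,0],0],[[0,2,0],[0,0,0],0],[[0,2,0],[0,0,0],0],[[0,2,0],[0,0,0],0],[[0,2,0],[0,0,0],0],[[0,0,0],[0,0,0],0]], "newtons": 40}}

```text
t: 10.55
eef_pos: [0.5085, 0.0372, 0.0345]
ee_rot: [3.142, 0.0, -0.131]
force: [-1.6, 0.1, -1.0]
width: 0.0
```

Call:
{"op": "arm_command", "data": {"motion": [[[0,2,0],[0,0,0],0],[[0,2,0],[0,0,0],0],[[0,2,0],[0,0,0],0],[[0,2,0],[0,0,0],0],[[0,2,0],[0,0,0],0],[[0,2,0],[0,0,0],0],[[0,0,0],[0,0,0],0]]}}

```text
t: 11.13
eef_pos: [0.507, 0.0253, 0.0346]
ee_rot: [-3.142, -0.0, -0.131]
force: [-0.3, 0.2, -0.3]
width: 0.0005
```

Call:
{"op": "arm_command", "data": {"motion": [[[0,1,0],[0,0,0],0],[[0,1,0],[0,0,0],0],[[0,0,0],[0,0,0],0]]}}

```text
t: 11.38
eef_pos: [0.5074, 0.0241, 0.0349]
ee_rot: [-3.141, -0.001, -0.131]
force: [-0.6, 4.2, 2.4]
width: 0.0005
```

Call:
{"op": "arm_command", "data": {"motion": [[[0,1,0],[0,0,0],0],[[0,1,0],[0,0,0],0],[[0,0,0],[0,0,0],0]]}}

```text
t: 11.63
eef_pos: [0.508, 0.0227, 0.0353]
ee_rot: [-3.14, -0.003, -0.13]
force: [0.1, 6.3, 4.8]
width: 0.0004
```

Call:
{"op": "arm_command", "data": {"motion": [[[0,1,0],[0,0,0],0],[[0,1,0],[0,0,0],0],[[0,0,0],[0,0,0],0]]}}

```text
t: 11.88
eef_pos: [0.5083, 0.021, 0.0357]
ee_rot: [-3.139, -0.004, -0.13]
force: [-0.2, 7.1, 6.9]
width: 0.0005
```

```bash
python3 - <<'E'
from h import *
b=snap('side','s3.png')[165:215,235:300,::-1]
cv2.imwrite('pics/c4.png',cv2.resize(b,None,fx=11,fy=11,interpolation=cv2.INTER_CUBIC))
s=arm.get_state(); print(s['t'],s['eef_pos'],s['ee_rot'],s['force'],s['moment'])
E
```

```text
11.9333 [0.50832169 0.02100768 0.03571687] [-3.13942127 -0.00382037 -0.13001936] [0.21236999 7.26625236 6.83196114] [ 2.22528591 -0.10544544 -0.02615984]
```

View pics/c4.png

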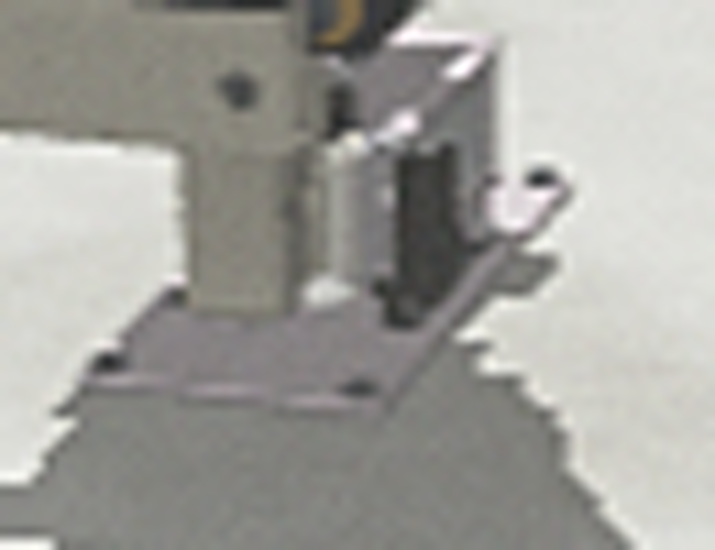

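Call:
{"op": "arm_command", "data": {"motion": [[[0,0,-1],[0,0,0],0],[[0,0,-1],[0,0,0],0],[[0,0,0],[0,0,0],0]]}}

```text
t: 12.18
eef_pos: [0.507, 0.0204, 0.0369]
ee_rot: [-3.14, -0.002, -0.131]
force: [0.9, 5.4, 0.7]
width: 0.0002
```

Call:
{"op": "arm_command", "data": {"motion": [[[0,1,0],[0,0,0],0],[[0,1,0],[0,0,0],0],[[0,0,0],[0,0,0],0]]}}

```text
t: 12.43
eef_pos: [0.507, 0.0185, 0.0369]
ee_rot: [-3.14, -0.002, -0.131]
force: [0.9, 6.3, 1.1]
width: 0.0005
```

Call:
{"op": "arm_command", "data": {"motion": [[[0,1,0],[0,0,0],0],[[0,1,0],[0,0,0],0],[[0,0,0],[0,0,0],0]]}}

```text
t: 12.68
eef_pos: [0.5064, 0.0162, 0.0368]
ee_rot: [-3.141, -0.001, -0.131]
force: [0.2, 5.0, 1.6]
width: 0.0006
```

Call:
{"op": "arm_command", "data": {"motion": [[[0,1,0],[0,0,0],0],[[0,1,0],[0,0,0],0],[[0,0,0],[0,0,0],0]]}}

```text
t: 12.93
eef_pos: [0.5056, 0.0137, 0.0367]
ee_rot: [-3.142, -0.0, -0.131]
force: [0.8, 1.8, 2.2]
width: 0.0005
```

Call:
{"op": "arm_command", "data": {"motion": [[[0,1,0],[0,0,0],0],[[0,1,0],[0,0,0],0],[[0,0,0],[0,0,0],0],[[0,0,0],[0,0,0],0]]}}

```text
t: 13.27
eef_pos: [0.5048, 0.0113, 0.0364]
ee_rot: [3.141, 0.001, -0.131]
force: [0.8, 0.6, 0.8]
width: 0.0004
```

Call:
{"op": "arm_command", "data": {"motion": [[[0,1,0],[0,0,0],0],[[0,1,0],[0,0,0],0],[[0,0,0],[0,0,0],0],[[0,0,0],[0,0,0],0]]}}

```text
t: 13.6
eef_pos: [0.5047, 0.0095, 0.0365]
ee_rot: [3.141, 0.0, -0.131]
force: [0.6, 0.1, 0.8]
width: 0.0003
```

Call:
{"op": "arm_command", "data": {"motion": [[[0,-4,0],[0,0,0],0],[[0,-10,0],[0,0,0],0],[[0,-20,0],[0,0,0],0],[[0,-30,0],[0,0,0],0],[[0,-30,-10],[0,0,0],0.2],[[0,-30,-20],[0,0,0],0.4],[[0,-30,-20],[0,0,6.92],0.6],[[0,0,-10],[0,0,6.92],0.8],[[0,0,0],[0,0,6.92],0.8],[[0,0,0],[0,0,6.92],0.8],[[0,0,0],[0,0,6.92],0.8],[[0,0,0],[0,0,6.92],0.8],[[0,0,0],[0,0,6.92],0.8],[[0,0,0],[0,0,6.92],0.8],[[0,0,0],[0,0,6.92],0.8],[[0,0,0],[0,0,6.92],0.8],[[0,0,0],[0,0,6.92],0.8],[[0,0,0],[0,0,6.92],0.8],[[0,0,0],[0,0,6.92],0.8],[[0,0,0],[0,0,0],0.8]]}}

```text
t: 15.27
eef_pos: [0.5246, 0.1629, 0.0963]
ee_rot: [3.141, -0.001, -1.707]
force: [-0.4, 1.2, 0.1]
width: 0.0701
```

```bash
python3 - <<'E'
from h import *
a=snap('top','t5.png')[150:230,230:330,::-1]; b=snap('side','s5.png')[155:235,210:310,::-1]
r=lambda a:cv2.resize(a,None,fx=5,fy=5,interpolation=cv2.INTER_CUBIC)
cv2.imwrite('pics/c5.png',np.vstack([r(a)[100:280],r(b)]))
s=arm.get_state(); print(s['t'],s['eef_pos'],s['ee_rot'],s['width'],s['force'])
yaw=s['ee_rot'][2]; D=np.array([.4686,.2596])-s['eef_pos'][:2]
print('shift to vial b tool', D@[np.cos(yaw),np.sin(yaw)], D@[np.sin(yaw),-np.cos(yaw)])
E
```

```text
15.3667 [0.52478737 0.16278807 0.09637714] [ 3.14117906e+00 -3.78638780e-04 -1.69682563e+00] 0.07019262705664024 [-0.09658274  0.14415527  0.95940497]
shift to vial b tool -0.08898157015932832 0.06791060119268742
```

View pics/c5.png

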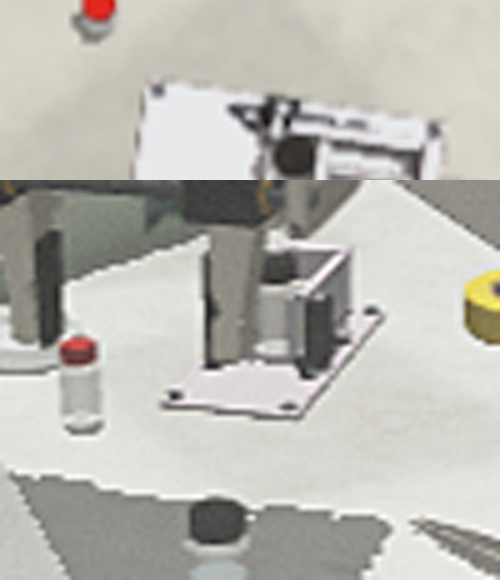

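Call:
{"op": "arm_command", "data": {"motion": [[[-9,7,0],[0,0,0],0.8],[[-16,12,0],[0,0,0],0.8],[[-20,15,0],[0,0,0],0.8],[[-20,15,0],[0,0,0],0.8],[[-16,12,0],[0,0,0],0.8],[[-8,7,0],[0,0,0],0.8],[[0,0,8],[0,0,0],0.8],[[0,0,16],[0,0,0],0.8],[[0,0,20],[0,0,0],0.8],[[0,0,14],[0,0,0],0.8],[[0,0,8],[0,0,0],0.8],[[0,0,0],[0,0,0],0.8],[[0,0,0],[0,0,0],0.1],[[0,0,0],[0,0,0],0.1],[[0,0,0],[0,0,0],0.1],[[0,0,0],[0,0,0],0.1],[[0,0,0],[0,0,0],0.1],[[0,0,0],[0,0,0],0.1],[[0,0,0],[0,0,0],0.1],[[0,0,0],[0,0,0],0.1]], "newtons": 8}}

```text
t: 17.03
eef_pos: [0.4692, 0.2596, 0.0307]
ee_rot: [-3.141, 0.0, -1.701]
force: [-0.3, 0.9, 1.8]
width: 0.0242
```

Call:
{"op": "arm_command", "data": {"motion": [[[0,0,0],[0,0,0],0.1],[[0,0,0],[0,0,0],0.1],[[0,0,0],[0,0,0],0.1],[[0,0,0],[0,0,0],0.1],[[0,0,0],[0,0,0],0.1]]}}

```text
t: 17.45
eef_pos: [0.4693, 0.2596, 0.0307]
ee_rot: [-3.141, 0.0, -1.701]
force: [-2.4, -0.5, 3.2]
width: 0.0241
```

Call:
{"op": "arm_command", "data": {"motion": [[[0,0,-6],[0,0,0],0.1],[[0,0,-10],[0,0,0],0.1],[[8,-2,-4],[0,0,0],0.1],[[16,-5,0],[0,0,0],0.1],[[20,-6,0],[0,0,0],0.1],[[20,-6,0],[0,0,0],0.1],[[20,-6,0],[0,0,0],0.1],[[20,-6,0],[0,0,0],0.1],[[20,-6,0],[0,0,0],0.1],[[20,-6,0],[0,0,0],0.1],[[20,-6,0],[0,0,0],0.1],[[20,-6,0],[0,0,0],0.1],[[20,-6,0],[0,0,0],0.1],[[15,-5,0],[0,0,0],0.1],[[8,-2,0],[0,0,0],0.1],[[0,0,0],[0,0,0],0.1],[[0,0,0],[0,0,0],0.1]]}}

```text
t: 18.87
eef_pos: [0.5072, 0.0252, 0.0509]
ee_rot: [-3.141, 0.0, -1.702]
force: [0.2, -0.2, 0.4]
width: 0.0241
```

Call:
{"op": "arm_command", "data": {"motion": [[[0,0,5],[0,0,0],0.1],[[0,0,6],[0,0,0],0.1],[[0,0,3],[0,0,0],0.1],[[0,0,2],[0,0,0],0.1],[[0,0,0],[0,0,0],0.1],[[0,0,0],[0,0,0],0.37],[[0,0,0],[0,0,0],0.37],[[0,0,0],[0,0,0],0.37],[[0,0,0],[0,0,0],0.37],[[-3,0,0],[0,0,0],0.37],[[-6,0,0],[0,0,0],0.37],[[-12,0,0],[0,0,0],0.37],[[-14,0,0],[0,0,0],0.37],[[-12,0,0],[0,0,0],0.2],[[-8,0,0],[0,0,0],0],[[0,0,0],[0,0,0],0],[[0,0,0],[0,0,0],0]]}}

```text
t: 20.28
eef_pos: [0.5142, 0.0809, 0.0345]
ee_rot: [3.141, -0.0, -1.7]
force: [0.3, 0.2, -0.4]
width: 0.0114
```

Call:
{"op": "arm_command", "data": {"motion": [[[0,0,0],[0,0,0],0],[[0,0,0],[0,0,0],0],[[0,0,0],[0,0,0],0],[[0,0,0],[0,0,-6.92],0],[[0,0,0],[0,0,-6.92],0],[[0,0,0],[0,0,-6.92],0],[[0,0,0],[0,0,-6.92],0],[[0,0,0],[0,0,-6.92],0],[[0,0,0],[0,0,-6.92],0],[[0,0,0],[0,0,-6.92],0],[[0,0,0],[0,0,-6.92],0],[[0,0,0],[0,0,-6.92],0],[[0,0,0],[0,0,-6.92],0],[[0,0,0],[0,0,-6.92],0],[[0,0,0],[0,0,-6.92],0],[[0,0,0],[0,0,-6.92],0],[[0,0,-1],[0,0,0],0],[[0,0,0],[0,0,0],0]]}}

```text
t: 21.78
eef_pos: [0.5143, 0.0798, 0.0358]
ee_rot: [-3.142, -0.0, -0.135]
force: [0.2, 0.2, -0.0]
width: 0.0005
```

```bash
python3 - <<'E'
from h import *
b=snap('side','s6.png')[155:235,210:310,::-1]
cv2.imwrite('pics/c6.png',cv2.resize(b,None,fx=6,fy=6,interpolation=cv2.INTER_CUBIC))
s=arm.get_state(); print(s['t'],s['eef_pos'],s['ee_rot'],s['width'],s['force'])
E
```

```text
21.8333 [0.51433688 0.07990723 0.03570376] [-3.14143080e+00 -1.84344391e-04 -1.35877766e-01] 0.0006503983011881472 [ 0.02610089 -0.20659831  0.20618083]
```

View pics/c6.png

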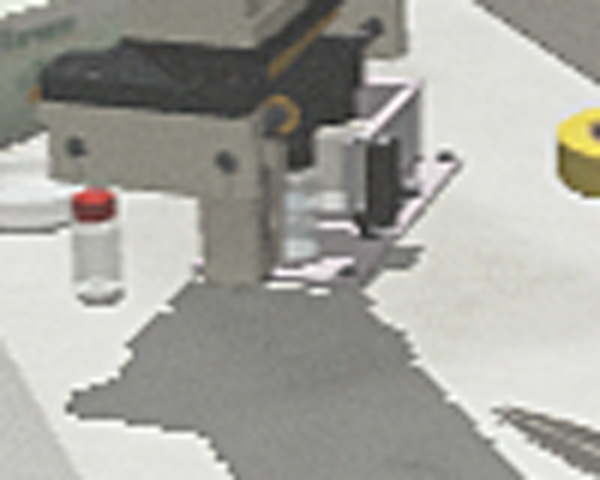

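Call:
{"op": "arm_command", "data": {"motion": [[[0,4,0],[0,0,0],0],[[0,4,0],[0,0,0],0],[[0,4,0],[0,0,0],0],[[0,3,0],[0,0,0],0],[[0,2,0],[0,0,0],0],[[0,2,0],[0,0,0],0],[[0,2,0],[0,0,0],0],[[0,2,0],[0,0,0],0],[[0,2,0],[0,0,0],0],[[0,2,0],[0,0,0],0],[[0,2,0],[0,0,0],0],[[0,2,0],[0,0,0],0],[[0,2,0],[0,0,0],0],[[0,2,0],[0,0,0],0],[[0,2,0],[0,0,0],0],[[0,2,0],[0,0,0],0],[[0,2,0],[0,0,0],0],[[0,2,0],[0,0,0],0],[[0,0,0],[0,0,0],0]], "newtons": 40}}

```text
t: 23.42
eef_pos: [0.5085, 0.0372, 0.0356]
ee_rot: [3.142, 0.0, -0.131]
force: [0.1, 0.2, 0.3]
width: 0.0005
```

Call:
{"op": "arm_command", "data": {"motion": [[[0,1,0],[0,0,0],0],[[0,1,0],[0,0,0],0],[[0,1,0],[0,0,0],0],[[0,1,0],[0,0,0],0],[[0,1,0],[0,0,0],0],[[0,1,0],[0,0,0],0],[[0,1,0],[0,0,0],0],[[0,1,0],[0,0,0],0],[[0,1,0],[0,0,0],0],[[0,1,0],[0,0,0],0],[[0,1,0],[0,0,0],0],[[0,1,0],[0,0,0],0],[[0,0,0],[0,0,0],0]]}}

```text
t: 24.5
eef_pos: [0.5072, 0.0256, 0.0357]
ee_rot: [-3.141, -0.0, -0.131]
force: [-0.3, 1.2, 1.3]
width: 0.0004
```

Call:
{"op": "arm_command", "data": {"motion": [[[0,1,0],[0,0,0],0],[[0,1,0],[0,0,0],0],[[0,1,0],[0,0,0],0],[[0,0,0],[0,0,0],0]]}}

```text
t: 24.83
eef_pos: [0.5075, 0.0233, 0.036]
ee_rot: [-3.14, -0.002, -0.131]
force: [-0.1, 5.3, 4.9]
width: 0.0007
```

Call:
{"op": "arm_command", "data": {"motion": [[[0,1,0],[0,0,0],0],[[0,1,-1],[0,0,0],0],[[0,1,0],[0,0,0],0],[[0,0,0],[0,0,0],0]]}}

```text
t: 25.17
eef_pos: [0.5079, 0.0208, 0.0374]
ee_rot: [-3.14, -0.003, -0.13]
force: [0.3, 7.3, 4.4]
width: 0.0003
```

Call:
{"op": "arm_command", "data": {"motion": [[[0,1,-1],[0,0,0],0],[[0,1,0],[0,0,0],0],[[0,0,0],[0,0,0],0]]}}

```text
t: 25.42
eef_pos: [0.5073, 0.0187, 0.038]
ee_rot: [-3.14, -0.002, -0.131]
force: [0.7, 7.4, 2.7]
width: 0.0004
```

Call:
{"op": "arm_command", "data": {"motion": [[[0,1,0],[0,0,0],0],[[0,1,0],[0,0,0],0],[[0,0,0],[0,0,0],0]]}}

```text
t: 25.67
eef_pos: [0.5068, 0.0165, 0.0379]
ee_rot: [-3.14, -0.002, -0.131]
force: [0.3, 5.2, 2.0]
width: 0.0005
```

Call:
{"op": "arm_command", "data": {"motion": [[[0,1,0],[0,0,0],0],[[0,1,0],[0,0,0],0],[[0,0,0],[0,0,0],0]]}}

```text
t: 25.92
eef_pos: [0.5062, 0.0141, 0.0378]
ee_rot: [-3.141, -0.001, -0.131]
force: [0.4, 3.1, 2.1]
width: 0.0006
```

Call:
{"op": "arm_command", "data": {"motion": [[[0,1,0],[0,0,0],0],[[0,1,0],[0,0,0],0],[[0,0,0],[0,0,0],0],[[0,0,0],[0,0,0],0]]}}

```text
t: 26.25
eef_pos: [0.505, 0.0115, 0.0375]
ee_rot: [3.141, 0.0, -0.131]
force: [1.1, 2.4, 1.1]
width: 0.0003
```

Call:
{"op": "arm_command", "data": {"motion": [[[0,1,0],[0,0,0],0],[[0,0,0],[0,0,0],0],[[0,0,0],[0,0,0],0],[[0,0,0],[0,0,0],0]]}}

```text
t: 26.58
eef_pos: [0.5049, 0.0105, 0.0375]
ee_rot: [3.141, 0.0, -0.131]
force: [0.3, 0.9, 0.8]
width: 0.0003
```

Call:
{"op": "arm_command", "data": {"motion": [[[0,1,0],[0,0,0],0],[[0,0,0],[0,0,0],0],[[0,0,0],[0,0,0],0],[[0,0,0],[0,0,0],0]]}}

```text
t: 26.92
eef_pos: [0.5048, 0.0097, 0.0375]
ee_rot: [3.141, 0.0, -0.131]
force: [0.8, 1.3, 1.2]
width: 0.0003
```

Call:
{"op": "arm_command", "data": {"motion": [[[0,1,0],[0,0,0],0],[[0,0,0],[0,0,0],0],[[0,0,0],[0,0,0],0],[[0,0,0],[0,0,0],0]]}}

```text
t: 27.25
eef_pos: [0.5047, 0.0086, 0.0375]
ee_rot: [3.141, 0.0, -0.131]
force: [-0.4, 0.7, 1.2]
width: 0.0006
```

Call:
{"op": "arm_command", "data": {"motion": [[[0,1,0],[0,0,0],0],[[0,0,0],[0,0,0],0],[[0,0,0],[0,0,0],0],[[0,0,0],[0,0,0],0]]}}

```text
t: 27.58
eef_pos: [0.5044, 0.0075, 0.0374]
ee_rot: [3.141, 0.001, -0.131]
force: [0.3, -0.6, -0.7]
width: 0.0004
```

Call:
{"op": "arm_command", "data": {"motion": [[[0,-3,0],[0,0,0],0],[[0,-8,0],[0,0,0],0],[[0,-16,0],[0,0,0],0],[[0,-25,0],[0,0,0],0],[[0,-30,-5],[0,0,0],0],[[0,-30,-15],[0,0,0],0],[[0,-30,-20],[0,0,0],0],[[0,-30,-20],[0,0,0],0],[[0,-30,-20],[0,0,0],0],[[0,-15,-10],[0,0,0],0],[[0,0,0],[0,0,0],0],[[0,0,0],[0,0,0],0]]}}

```text
t: 28.58
eef_pos: [0.533, 0.2244, 0.1279]
ee_rot: [-3.141, -0.001, -0.129]
force: [-1.6, -0.3, -0.7]
width: 0.0006
```

```bash
python3 - <<'E'
from h import *
a=snap('top','t7.png')[165:235,240:340,::-1]; b=snap('side','s7.png')[155:225,210:310,::-1]
r=lambda a:cv2.resize(a,None,fx=6,fy=6,interpolation=cv2.INTER_CUBIC)
cv2.imwrite('pics/c7.png',np.vstack([r(a)[:,:][60:],r(b)[:240]]))
s=arm.get_state(); print(s['t'],s['eef_pos'])
E
```

```text
28.6833 [0.53219182 0.22239596 0.126689  ]
```

View pics/c7.png

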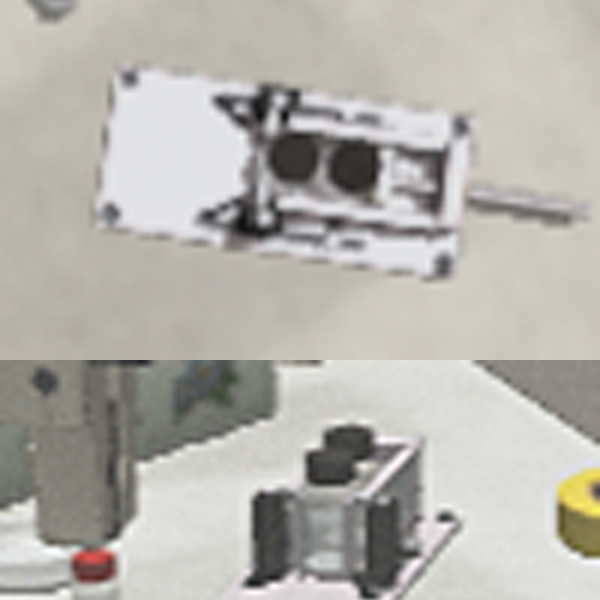

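```bash
python3 - <<'E'
from h import *
o=np.array([.501,-.0199,.004]); d=np.array([-.131,-.991,0]);l=np.array([.991,-.131,0])
for x,y in((295,217),(355,225)):
    p=pix2w('top',240+x/6-.4,165+y/6-.4,.053)-o; print(p@d,p@l)
arm.job_done()
E
```

```text
0.006275212381665232 0.0001387880109130063
0.03062266082797817 0.0005068894959566508
the job is handed in; nothing more can be done
```

I loaded both large vials into the magazine and handed the job in at about 29 s of the 72 s allowed. `job_done` gives no verdict, so these are my own last checks.

**How it was done:** I stood each vial on the landing, retreated, and pushed it in with the back of the closed fingers, which are narrow enough to pass between the guides. I stopped once the push force had dropped away, then backed off.

**Push force:** Along the push direction it peaked at about 7 N for both vials. For the second vial it fell more gradually, staying around 1 N for a few millimetres before it read about 0, so I pushed it 2 mm further than the first.

**Final pictures:** Both vials stand upright behind the lips on the centre line, measured from the top camera to about 2 mm:

| Vial | Beyond the plate's origin | Needed | Off the centre line |
|---|---|---|---|
| Inner | about 31 mm | 21.5 mm | under 1 mm |
| Outer | about 6 mm | 0 | under 1 mm |

The fingers were clear of everything.

**Oddity:** Early in each push the tool felt an upward force of 5 to 7 N. I put it down to friction between finger and vial. It eased after I raised the tool by about 2 mm.

**Not measured:** The force between the two vials was not measured directly. The robot did not touch the small vial, dish or tape at any point I saw, but I did not re-measure their positions at the end.

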